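# Clamp a mounted specimen in the quick-release bench vise

## Robot

A 7-joint arm with a two-finger parallel gripper is mounted at the origin on a cart in front of the work surface, level with it; the furniture and walls round the work are solid. World frame = base frame: x ahead of the robot, y to its left, z up, the work surface at z = 0. Lengths are in mm, angles in rad, forces in N, time in s.
With the tool pointing down it reaches from about 400 to 900 mm from the base axis. Payload 5.6 kg.
Tool frame: the origin (TCP) lies midway between the tips of the shut fingers; the grasp point (between the pads) lies 19 mm behind it; z points along the fingers, y is the line along which they close (so a half turn about z gives the same grasp; the last joint's range is limited). The gripper opens to 92 mm and grips with 3 to 60 N. Pads are 20 mm wide; open, the fingers measure 128 mm over their backs; the gripper's body (75 mm by 189 mm) begins 69 mm behind the grasp point.
Start: joints at [-1.196, 0.468, -0.012, 1.603, 0.006, 1.071, -0.056], TCP at [263.778, 594.079, 214.592] pointing down, gripper open.
Joint ranges: [-2.53, 2.53], [-0.31, 2.02], [-1.57, 1.55], [0.28, 2.44], [-1.29, 4.43], [0.15, 1.84], [-2.92, 2.92]. Speed limits (rad/s): [2.57, 2.57, 3.14, 3.14, 3.14, 3.14, 3.14].

## Interface

Orientations are given as a rotation vector (axis times angle).
In Python, from cell import robot, grip, kin, viewer gives the robot as it stands. Calls block until the motion is done:
- robot.movep(position, orientation): joint-space move of the TCP to a pose.
- robot.servo_line(position, feed=150, rotation=None): straight line of the TCP; rotation=None keeps the orientation; feed is the mean speed in mm/s.
- robot.goto_joints(angles): joint-space move.
- grip(opening, newtons=None): opening from 0.0 (shut) to 1.0 (fully open); newtons is the grip in N (None keeps the last); returns when the fingers have stopped.
- robot.hold(seconds).
- kin.ik(position, orientation): joint angles nearest the present ones, or None.
- robot.observe(): the state.
- viewer.read_camera(name): name is "scene" or "top" or "wrist"; returns the picture (384x512x3 uint8, red, green, blue); there is no depth.
- viewer.camera_info(name): a dict with "camera_matrix" (3x3 intrinsics, pixels), "R" (3x3) and "t" (3): a world point X has camera coordinates R X + t. Camera axes: x right, y down, z forward; pixel columns grow to the right and rows downward; lengths in mm; the calibration is good to about 2 mm. A picture is of the moment at which its call begins: read the wrist's pose just before it. camera_info takes no time and is no camera call; for the wrist camera it gives the pose at the moment of the call.
A pose or a line that the arm cannot do raises robot.IKError and nothing moves.
- robot.job_done(): hands the job in; it is judged then, once.
Trained networks look in the newest picture that a camera, given by its name, has taken for a name from the list of things; names that differ only in an ending like _2 or _b are one class to them, and where a whole thing is asked for, a point or a joint stands for the part that bears it (a point fixed in the world has none). Each returns a list of dicts, best first, with "confidence" (0 to 1); they miss things now and then, are a little off and sometimes report something else, mostly with a low value. They report only what shows in the picture. A call takes as long as a camera call. They do not tell look-alikes from the thing itself.
- viewer.silhouettes(name, camera): "mask" (384x512 bool, what is visible of it).
- viewer.pinpoint(name, camera): "at" ([x, y, z] in mm, in the coordinates of the camera as it stood for that picture, good to about 4 mm: a listed point, or the origin of a listed thing).
The state is a dict: "t": time; "joints": joint angles; "joint_velocities": joint speeds; "joint_torque": joint torques, N m; "tcp_pos": TCP position; "tcp_rot": TCP orientation; "contact_force": force on the tool from outside, world axes, zero at the start; "wrist_torque": the same for the moment, N m; "grip_width": opening from 0.0 (shut) to 1.0 (fully open); "grip_force": force on a finger pad.
Only numpy, scipy, OpenCV 4.12 (cv2) and the standard library are available. Lean on these libraries where they do the work, as an engineer would, in place of code of your own. Each camera call takes 0.05 s, during which the arm holds its last target. There are 200 camera calls.

## Task

Clamp the orange specimen puck in the small blue vise: hold the red quick-release lever down, gently slide the jaw up until the puck is lightly held against the anvil of the fixed jaw, and let the lever up there. Then turn the black knob clockwise, about a quarter of a turn or a little more, so that the puck is held firmly, and leave it clamped, standing flat on the bed. Never force the lever or crush the puck, and leave the vial, the dish and the green puck where they are.

Things in the scene. Friction and masses are not known exactly. Their poses are not given: they have to be found in the camera images.
- vise: small blue bench vise fixed to the desk, base plate 90 (x) x 270 (y) x 10 mm. Origin on the desk, 25 mm toward +y from the plate's middle; z up; y = sliding direction, from moving jaw to fixed jaw (roughly to the robot's left). Steel bed, top 20 mm above the desk. At its -y end (y -153 to -141) an end block 50 mm wide, 40 mm tall, holding a 10 mm lock bar along y, top at z 36 mm
- fixed_jaw: fixed jaw, 64 mm wide, 20 to 50 mm above the desk, does not move. Origin in the middle of its foot (vise x 0, y 75, z 20 mm). On it, on its side toward the moving jaw, sits an adjustable steel anvil, 60 mm wide, that the puck is clamped against: its face stands 0 to 16 mm ahead (-y) of this origin, set differently each time and not measured, only seen or felt; it is held fast by its set screw
- jaw: moving jaw at the front of the carriage, 60 x 12 mm, 21 to 46 mm above the desk, axes as the vise's. Carried by the carriage, pushed ahead by the knob, cushioned by a spring of 5 N per mm (so clamping force = 5 N for each mm it stays behind carriage + 4 mm x knob)
- jaw_face (a point): middle of the moving jaw's gripping lip, which looks toward the fixed jaw, 27 mm above the desk; at vise y = carriage + 4 mm x knob rad while nothing presses on it
- carriage (a joint): sliding carriage in m, 0 = fully open (jaw lip 75 mm from the fixed jaw's origin with the knob at 0), growing to 0.054 toward the fixed jaw. Block 56 mm wide, top 50 mm above the desk. Locked while the lever is up; with the lever pressed it slides with about 2 N of friction and some damping (80 N s/m)
- lever (a joint): red quick-release lever in rad: about 0 = up (locked), 0.24 = down on its stop; lock free from about 0.1 on. Pivot on the carriage, 38 mm ahead of the paddle's middle, 26 mm above the desk. About 10 N on the paddle starts it, 12 to 15 N holds it down; 9 mm of travel. Let go, it springs up and locks. A fingertip on it should rise along its arc (0.7 mm toward +y for each mm up), or it drags the carriage back
- lever_pad (a point): middle of the top of the red lever paddle, 36 mm wide (x) x 40 mm long (y), 54 mm above the desk when up. Lips along its front and rear edges, inner faces 17 mm from this point, 8 and 6 mm proud, keep a fingertip on it and take the push. 74 mm behind (vise -y) the knob's axis
- knob (a joint): clamping knob in rad, grows clockwise seen from above, 0 to 3.0; starts between 0 and 0.3. One rad drives the jaw 4 mm ahead of the carriage; from the touch each rad adds about 12 to 15 N of clamping force. It stays where it is left; friction about 0.2 N m
- knob_grip (a point): on the knob's vertical axis at the middle height of its black wing, 80 mm above the desk. The wing is 12 mm thick x 36 mm long x 24 mm tall (68 to 92 mm above the desk); its length lies along this point's y axis (along the vise's y axis when the knob reads 0). The rim under it is 34 mm wide
- specimen: orange cylindrical specimen puck, 25 mm in diameter, 20 mm tall, loose, standing on the bed between the jaws, up to 23 mm short of the anvil; origin in the middle of its underside, z up. The jaw pushes it along the bed until it meets the anvil. Wanted clamping force 12 to 40 N; with the lever down push it with no more than 9 N
- vial: small glass vial, 23 mm diameter, 58 mm tall, standing beside the vise; origin at the middle of its underside. Bystander
- dish: flat clear dish, 58 mm diameter, 14 mm tall, beside the vise; origin at the middle of its underside. Bystander
- green_puck: green specimen puck, 30 mm diameter, 16 mm tall, on the desk on the robot's side of the vise; origin at the middle of its underside. Bystander
Not all that is in view belongs to the job. Leave any purple or yellow look-alike of the specimen alone.

How it is judged (in metres and radians):
On the way, in this order (a step that is already met when the one before it is completed fails the run):
1. with the lever held down, the jaw has been slid up so that the puck touches both jaws (value of joint lever above 0.06 rad and contact force between each of jaw, fixed_jaw and specimen above 0.4 N), for 0.1 s.
2. the lever is let go and up again, the jaw still at the puck (at most 2.5 mm from it) but not yet tight (value of joint lever below 0.03 rad and contact force between the fingers and vise below 0.1 N and y of specimen in the frame of jaw_face below 0.015 m and contact force between jaw and specimen below 12 N), for 0.2 s.
3. the knob has clamped the puck with at least 12 N (value of joint lever below 0.03 rad and contact force between each of jaw, fixed_jaw and specimen above 12 N), for 0.2 s.
At the end, for the whole second after the job is handed in: The puck is clamped between both jaws with 12 to 40 N, at rest, upright within 0.1 rad and its underside within 3 mm of the bed; the lever is up (all of step 3 and angle between specimen's own z axis and vertical below 0.1 rad and z of specimen in the frame of vise below 0.023 m and linear speed of specimen below 0.01 m/s); the robot touches nothing.
It fails at once if the puck is crushed (more than 40 N from the jaw) (contact force between jaw and specimen above 40 N).
It fails at once if the jaw is rammed against the puck with the lever down (more than 9 N) (value of joint lever above 0.06 rad and contact force between jaw and specimen above 9 N).
It fails at once if the lever is forced (more than 30 N from the fingers while it is down) (value of joint lever above 0.06 rad and contact force between the fingers and vise above 30 N).
It fails at once if the vial, the dish or the green puck is displaced by more than 15 mm or tipped (distance of any of vial, dish, green_puck from where it was at the start of the episode above 0.015 m or angle between vial's own z axis and vertical above 0.5 rad).
It also fails if it takes over 64 s, if anything falls off the work surface, if the arm or the gripper's body presses on something with over 40 N, if the wrist force passes 120 N, or if a joint passes its speed limit or range.

## Working session

There is one attempt and no reset: what is moved stays moved. The work goes in short steps, each a Python script; the robot and the scene stay as the last script left them, time stands still between calls to the robot, and variables do not carry over. Pictures are saved under pics/ and viewed, at most 10 in all, crops included, and the job is handed in when it is done.

```bash
ls; mkdir -p pics; python3 - <<'E'
from cell import robot, grip, kin, viewer
import cv2
o=robot.observe(); print(o)
ims=[]
for n in("scene","top"):
    im=viewer.read_camera(n); ci=viewer.camera_info(n)
    import numpy as np
    print(n,ci)
    R=np.array(ci['R']);t=np.array(ci['t'])
    cv2.imwrite(f'pics/{n}0.png',im[:,:,::-1])
    for k in("vise","fixed_jaw","jaw_face","lever_pad","knob_grip","specimen","vial","dish","green_puck"):
        print(k,[(round(d['confidence'],2),np.round(R.T@(np.array(d['at'])-t)).tolist()) for d in viewer.pinpoint(k,n)])
E
```

```text
pics
{'t': 0.0, 'joints': array([-1.19601262,  0.46836912, -0.0116265 ,  1.60362992,  0.005975  ,
        1.07142791, -0.05634165]), 'joint_velocities': array([-6.57134234e-04,  7.00951337e-04,  1.38606753e-03, -7.84417110e-04,
       -8.58791310e-04, -1.04314835e-03,  7.88900466e-05]), 'joint_torque': array([ 7.37987339e-04, -5.20570779e+01, -1.26458227e-02, -2.43747157e+01,
       -5.67666418e-02,  1.72286911e-02,  1.54453428e-04]), 'tcp_pos': array([263.52994138, 593.52526209, 213.64299288]), 'tcp_rot': array([-6.51580339e-01, -3.07299035e+00,  2.79162369e-03]), 'contact_force': array([-0.06137296,  0.12027367, -0.8338154 ]), 'wrist_torque': array([0.02239138, 0.00280737, 0.06336418]), 'grip_force': 0.0, 'grip_width': 1.0001846341152443}
scene {'camera_matrix': array([[451.95582925,   0.        , 244.19400106],
       [  0.        , 451.95582925, 196.93106616],
       [  0.        ,   0.        ,   1.        ]]), 'R': array([[ 0.71381188, -0.70031398, -0.00573871],
       [-0.3490738 , -0.34867421, -0.86981249],
       [ 0.6071409 ,  0.62288573, -0.49334906]]), 't': array([-393.05
[... 726 characters left out ...]
     [  0.        ,   0.        ,   1.        ]]), 'R': array([[-0.017216  , -0.9998347 , -0.00584581],
       [-0.98037619,  0.01802873, -0.1963097 ],
       [ 0.19638265,  0.00235143, -0.98052452]]), 't': array([-21.08488267, 550.50745579, 812.48587283])}
vise [(0.73, [563.0, -96.0, -4.0])]
fixed_jaw [(0.83, [582.0, -28.0, 22.0])]
jaw_face [(0.46, [563.0, -92.0, 30.0])]
lever_pad [(0.63, [537.0, -197.0, 57.0])]
knob_grip [(0.62, [553.0, -125.0, 80.0])]
specimen [(0.67, [563.0, 64.0, 4.0]), (0.61, [419.0, -96.0, 2.0]), (0.54, [418.0, -41.0, -4.0])]
vial [(0.71, [646.0, -146.0, 4.0]), (0.63, [555.0, -123.0, 79.0])]
dish [(0.83, [667.0, -66.0, -3.0])]
green_puck [(0.44, [496.0, -17.0, -0.0])]
```

View pics/scene0.png

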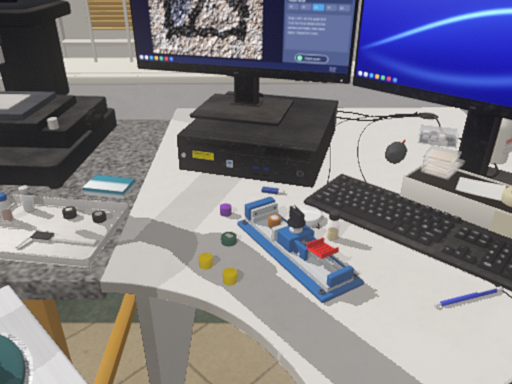

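View pics/top0.png

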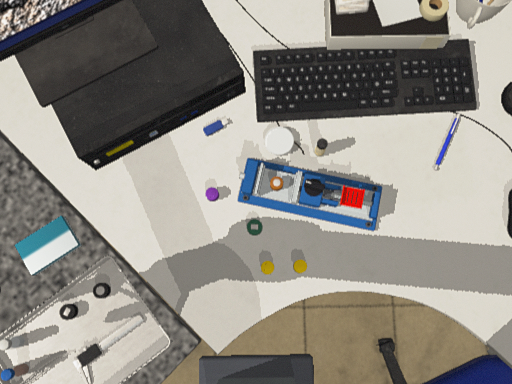

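Candidates for the puck: the orange one in the vise at top (277,183) / scene (274,221), yellow at top (267,267) and (300,266), purple at (212,194), and the green bystander at (255,227). By its description it is the orange one on the bed. The next step moves the arm over and takes a close look with the wrist camera.

```bash
cat > h.py <<'E'
from cell import robot, grip, kin, viewer
import numpy as np, cv2
from scipy.spatial.transform import Rotation as Ro
def frame(yaw): return Ro.from_euler('z',yaw).as_matrix()
def tool(yaw):  # z down, tool y axis at world angle yaw
    y=np.array([np.cos(yaw),np.sin(yaw),0]);z=np.array([0,0,-1.]);x=np.cross(y,z)
    return Ro.from_matrix(np.c_[x,y,z]).as_rotvec()
def world(n,at,ci): return np.array(ci['R']).T@(np.array(at)-np.array(ci['t']))
def cf(): return robot.observe()['contact_force']
E
python3 - <<'E'
from h import *
yaw=-0.244
for k in(0,np.pi):
    for nm,p,a in(('lever',[539,-196,220],yaw),('knob0',[556,-124,150],yaw),('knob-1.7',[556,-124,150],yaw-1.7),('knob+',[556,-124,150],yaw-2.1)):
        q=kin.ik(np.array(p,float),tool(a+k)); print(k,nm,None if q is None else np.round(q,2))
# tool yaw now
print(Ro.from_rotvec(robot.observe()['tcp_rot']).as_matrix().round(2))
E
```

```text
0 lever [-0.41  0.44  0.92  1.83 -0.4   1.07  0.42]
0 knob0 [-0.38  0.48  0.71  1.9  -0.39  0.91  0.27]
0 knob-1.7 [-0.63  0.64  1.11  1.91 -0.68  1.02 -1.17]
0 knob+ [-0.73  0.83  1.35  1.91 -0.89  1.18 -1.39]
3.141592653589793 lever [-0.62  0.69  1.35  1.84 -0.72  1.22 -2.43]
3.141592653589793 knob0 [-0.73  0.83  1.35  1.91 -0.89  1.18 -2.43]
3.141592653589793 knob-1.7 [-0.28  0.45  0.57  1.89 -0.3   0.89  1.63]
3.141592653589793 knob+ [-0.32  0.46  0.62  1.89 -0.33  0.9   1.26]
[[-0.91  0.41  0.  ]
 [ 0.41  0.91  0.  ]
 [-0.    0.   -1.  ]]
```

```bash
python3 - <<'E'
from h import *
o=robot.observe()
robot.movep(np.array([205,462,270.]),o['tcp_rot'])
q=np.array(robot.observe()['joints']); print(q.round(2))
q[0]+=1.45; robot.goto_joints(q); o=robot.observe(); print(o['tcp_pos'],o['t'])
yaw=-0.244
R=frame(yaw); P=np.array([563,-98,0])+R@[0,10,230]
grip(0.0,20)
robot.movep(P-R@[0,0,0],tool(yaw))
o=robot.observe();print(o['tcp_pos'],o['t'],o['joints'].round(2))
ci=viewer.camera_info('wrist'); im=viewer.read_camera('wrist')
cv2.imwrite('pics/wrist1.png',im[:,:,::-1])
for k in("vise","fixed_jaw","jaw_face","lever_pad","knob_grip","specimen"):
    print(k,[(round(d['confidence'],2),world(0,d['at'],ci).round(1).tolist()) for d in viewer.pinpoint(k,'wrist')])
for k,a in(('lever',yaw),('k0',yaw),('k-',yaw-1.9)):
    q=kin.ik(np.array([556,-124,90.]),tool(a));print(k,q if q is None else np.round(q,2))
E
```

```text
[-1.19  0.17 -0.03  1.89  0.01  1.09 -0.07]
[ 484.70820829 -147.07382011  270.36434881] 4.05
[565.48845149 -87.68343439 229.07820191] 5.9083 [ 0.16  0.33 -0.08  1.78  0.03  1.04 -0.17]
vise [(0.79, [568.4, -99.3, 1.9]), (0.66, [578.6, -60.2, 17.4])]
fixed_jaw [(0.64, [586.4, -29.2, 16.7])]
jaw_face [(0.84, [568.8, -87.2, 26.5])]
lever_pad []
knob_grip []
specimen [(0.94, [557.0, 68.3, 1.9]), (0.82, [571.8, -59.4, 17.6]), (0.79, [413.9, -97.5, -5.8]), (0.54, [417.7, -33.2, 2.2]), (0.16, [667.7, -66.9, -0.7])]
lever [ 0.21  0.49 -0.06  1.89  0.04  0.75 -0.12]
k0 [ 0.21  0.49 -0.06  1.89  0.04  0.75 -0.12]
k- [-0.05  0.5   0.27  1.91 -0.18  0.76 -1.82]
```

View pics/wrist1.png

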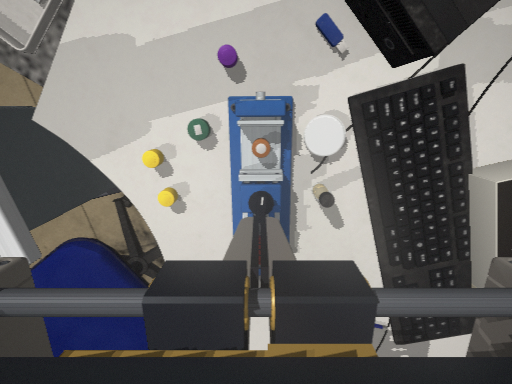

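```bash
python3 - <<'E'
from h import *
ci=viewer.camera_info('top'); im=cv2.imread('pics/top0.png').astype(int)
K=ci['camera_matrix'];Rc=np.array(ci['R']);t=np.array(ci['t'])
def bp(u,v,z):
    d=Rc.T@np.linalg.inv(K)@[u,v,1]; c=-Rc.T@t; return c+d*(z-c[2])/d[2]
m=(im[:,:,2]>170)&(im[:,:,1]<90)&(im[:,:,0]<90); v,u=np.nonzero(m)
r=cv2.minAreaRect(np.c_[u,v].astype(np.float32)); print(m.sum(),r, bp(*r[0],55).round(1))
yaw=-0.244; R=frame(yaw)
pad=np.array([539,-196.5,54.])
o=robot.observe(); robot.movep(pad+R@[0,0,60],tool(yaw))
robot.hold(.3); print([cf().round(2) for _ in range(3)], robot.observe()['t'])
im=viewer.read_camera('scene'); cv2.imwrite('pics/s2.png',cv2.resize(im[190:310,200:380],None,fx=4,fy=4)[:,:,::-1])
t0=robot.observe()['t']; robot.servo_line(pad+R@[0,0,20],feed=60); 
for i in range(3): robot.servo_line(pad+R@[0,0,19-i],feed=20)
o=robot.observe(); print(o['t']-t0,o['tcp_pos'],(pad+R@[0,0,17]))
E
```

```text
327 ((351.9754943847656, 196.46414184570312), (22.1146240234375, 19.22743797302246), 10.619654655456543) [ 540.6 -196.7   55. ]
[array([-0.32,  0.53, -0.34]), array([-0.32,  0.53, -0.34]), array([-0.32,  0.53, -0.34])] 7.2417
1.5666000000000002 [ 538.93312138 -196.46771242   70.91807871] [ 539.  -196.5   71. ]
```

View pics/s2.png

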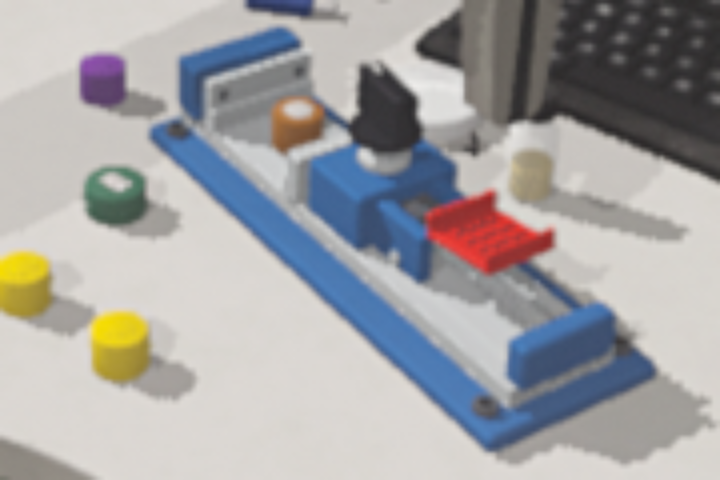

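The crop shows the orange puck on the bed (298,122) in front of the anvil (255,90), with the red paddle at (490,235). The choice is confirmed, so next I press the lever along its arc.

```bash
cat >> h.py <<'E'
yaw=-0.244; R=frame(yaw); pad=np.array([540,-196.5,54.])
def goto(y,z,feed=30):   # pad-relative in vise axes
    robot.servo_line(pad+R@[0,y,z],feed=feed); o=robot.observe()
    f=R.T@(o['contact_force']-np.array([-.32,.53,-.34])); p=R.T@(o['tcp_pos']-pad)
    print(round(y,1),round(z,1),'F',f.round(1),'p',p.round(1),'t',round(o['t'],2)); return f
E
python3 - <<'E'
from h import *
goto(0,6,50)
z=6;zc=None
while z>-16:
    z-=1; f=goto(0.7*min(0,(z-zc)) if zc else 0,z)
    if zc is None and f[2]>3: zc=z+.5
    if f[2]>16: break
E
```

```text
0 6 F [-0.4 -0.5  1. ] p [-0.4  0.   5.4] t 9.23
0 5 F [ 0.8 -0.7 -0.1] p [ 0.1 -0.   5. ] t 9.48
0 4 F [0.7 0.6 0.3] p [-0. -0.  4.] t 9.73
0 3 F [ 0.9 -0.5  0.7] p [-0.1 -0.   2.9] t 9.98
0 2 F [ 0.8 -0.3  0.9] p [ 0.1 -0.1  2. ] t 10.23
0 1 F [ 0.4 -0.9  2.5] p [ 0.1 -0.3  1.2] t 10.48
0 0 F [ 0.1 -3.1  4.6] p [ 0.2 -0.5  0.3] t 10.73
-1.0 -1 F [-0.7 -1.2  4.7] p [ 0.2 -0.9 -0.7] t 10.98
-1.8 -2 F [-1.5 -1.4  7.2] p [ 0.2 -1.2 -1.6] t 11.23
-2.4 -3 F [-0.9 -0.7  7.6] p [ 0.2 -1.6 -2.4] t 11.48
-3.1 -4 F [-1.2  0.6  8.8] p [ 0.2 -2.1 -3.4] t 11.73
-3.8 -5 F [-1.3  1.2  8. ] p [ 0.2 -2.6 -4.3] t 11.98
-4.5 -6 F [-2.2  1.5 12.1] p [ 0.3 -3.1 -5.1] t 12.23
-5.2 -7 F [-2.3  1.  11.2] p [ 0.3 -3.8 -6. ] t 12.48
-5.9 -8 F [-2.1  0.6 11.9] p [ 0.3 -4.5 -6.9] t 12.73
-6.6 -9 F [-1.8  0.5 12.6] p [ 0.3 -5.3 -7.9] t 12.98
-7.3 -10 F [-3.4  1.4 12.4] p [ 0.3 -6.  -8.9] t 13.23
-8.0 -11 F [-4.6  0.7 17.4] p [ 0.4 -6.6 -9.1] t 13.48
```

```bash
python3 - <<'E'
from h import *
for y in(-4,0,4,8): 
    f=goto(y,-11,20)
    if f[1]<-6: break
n=0
while y<40 and f[1]>-6:
    y+=1; f=goto(y,-11,10); 
    if y>=13: break
E
```

```text
-4 -11 F [-4.4 -1.6 17.9] p [ 0.3 -4.  -9.1] t 13.83
0 -11 F [-4.5 -1.4 18.4] p [ 0.3 -0.1 -9.1] t 14.18
4 -11 F [-4.  -1.4 19.2] p [ 0.3  3.9 -9.1] t 14.53
8 -11 F [-5.4 -2.2 18.2] p [ 0.3  7.9 -9.1] t 14.88
9 -11 F [-3.7 -1.7 19.1] p [ 0.2  8.9 -9.1] t 15.13
10 -11 F [-4.9 -2.2 18.5] p [ 0.2  9.9 -9.1] t 15.38
11 -11 F [-5.1 -1.9 19. ] p [ 0.2 10.9 -9.1] t 15.63
12 -11 F [-5.2 -2.5 18. ] p [ 0.2 11.9 -9.1] t 15.88
13 -11 F [-4.9 -2.5 18.7] p [ 0.2 12.9 -9.1] t 16.13
```

```bash
python3 - <<'E'
from h import *
y=13
while y<36:
    y+=.8; f=goto(y,-11,12)
    if f[1]<-4.2:
        robot.hold(.15); f=goto(y,-11); 
        if f[1]<-4.2: break
E
```

```text
13.8 -11 F [-5.2 -2.7 18.3] p [ 0.2 13.6 -9.1] t 16.38
14.6 -11 F [-4.8 -2.2 17.7] p [ 0.2 14.4 -9.1] t 16.63
15.4 -11 F [-5.2 -1.7 18.3] p [ 0.2 15.2 -9.1] t 16.88
16.2 -11 F [-5. -2. 18.] p [ 0.2 16.  -9.1] t 17.13
17.0 -11 F [-5.  -1.6 18.7] p [ 0.2 16.8 -9.1] t 17.38
17.8 -11 F [-5.  -2.7 18. ] p [ 0.1 17.6 -9.1] t 17.63
18.6 -11 F [-4.  -2.3 19.5] p [ 0.2 18.4 -9.1] t 17.88
19.4 -11 F [-5.4 -2.4 18.8] p [ 0.2 19.2 -9.1] t 18.13
20.2 -11 F [-5.2 -2.6 18.7] p [ 0.2 20.1 -9.1] t 18.38
21.0 -11 F [-4.9 -2.2 18.8] p [ 0.2 20.9 -9.1] t 18.63
21.8 -11 F [-5.3 -3.  19. ] p [ 0.1 21.6 -9.1] t 18.88
22.6 -11 F [-4.9 -2.  18.2] p [ 0.2 22.5 -9.1] t 19.13
23.4 -11 F [-5.8 -1.7 18.7] p [ 0.1 23.3 -9.1] t 19.38
24.2 -11 F [-5.3 -1.5 18.6] p [ 0.1 24.1 -9.1] t 19.63
25.0 -11 F [-5.1 -2.7 18.7] p [ 0.1 24.9 -9.1] t 19.88
25.8 -11 F [-5.3 -1.8 19.5] p [ 0.1 25.7 -9.1] t 20.13
26.6 -11 F [-4.6 -1.9 19.5] p [ 0.1 26.5 -9.1] t 20.38
27.4 -11 F [-4.1 -3.2 19.8] p [ 0.1 27.3 -9.1] t 20.63
28.2 -11 F [-5.  -2.8 18.1] p [ 0.1 28.1 -9.1] t 20.88
29.0 -11 F [-4.6 -2.4 18.4] p [ 0.1 28.9 -9.1] t 21.13
29.8 -11 F [-5.7 -2.8 18.5] p [ 0.1 29.4 -9.1] t 21.38
30.6 -11 F [-4.4 -2.9 19. ] p [ 0.1 29.8 -9.1] t 21.63
31.4 -11 F [-4.7 -3.6 18.7] p [ 0.1 30.  -9.1] t 21.88
32.2 -11 F [-5.5 -5.5 19.7] p [ 0.1 30.3 -9.1] t 22.13
32.2 -11 F [-5.6 -5.6 19. ] p [ 0.1 30.3 -9.1] t 22.53
```

```bash
python3 - <<'E'
from h import *
im=viewer.read_camera('scene'); cv2.imwrite('pics/s3.png',cv2.resize(im[190:290,220:370],None,fx=5,fy=5)[:,:,::-1])
y,z=32.2,-11.
f=goto(y,z)
while z<4:
    z+=1
    if z>-10.2: y+=.7
    if f[1]>-4: y+=.3
    if f[1]<-6.5: y-=.6
    f=goto(y,z)
goto(y-1,8); goto(y-1,30,80)
E
```

```text
32.2 -11.0 F [-5.3 -5.2 19.7] p [ 0.1 30.3 -9.1] t 22.83
32.9 -10.0 F [-4.3 -5.3 15.4] p [ 0.1 30.8 -8.4] t 23.08
33.6 -9.0 F [-4.4 -6.5 17. ] p [ 0.  31.3 -7.4] t 23.33
33.7 -8.0 F [-5.1 -4.9 15.4] p [ 0.  31.8 -6.4] t 23.58
34.4 -7.0 F [-3.8 -4.9 15.5] p [-0.  32.4 -5.5] t 23.83
35.1 -6.0 F [-3.  -5.5 14.2] p [-0.  32.9 -4.6] t 24.08
35.8 -5.0 F [-3.1 -6.2 11.5] p [-0.1 33.4 -3.9] t 24.33
36.5 -4.0 F [-2.2 -6.3 11.5] p [ 0.  33.8 -2.9] t 24.58
37.2 -3.0 F [-2.3 -7.5 12.2] p [ 0.  34.4 -2.1] t 24.83
37.3 -2.0 F [-1.4 -5.7  9.7] p [ 0.1 34.8 -1.2] t 25.08
38.0 -1.0 F [-0.8 -4.8  7.5] p [ 0.4 36.3 -0.4] t 25.33
38.7 0.0 F [-0.  -3.7  5.1] p [ 0.4 38.   0.3] t 25.58
39.7 1.0 F [ 0.2 -2.   3.5] p [ 0.  40.4  0.9] t 25.83
40.7 2.0 F [ 0.4 -0.6  0.2] p [-0.6 41.5  1.5] t 26.08
41.7 3.0 F [-0.4 -0.2  0.8] p [-0.1 42.   2.9] t 26.33
42.7 4.0 F [ 0.7 -0.7  0.3] p [ 0.  42.8  4.1] t 26.58
41.7 8 F [ 0.5 -0.8  0.5] p [ 0.3 41.5  8.3] t 26.87
41.7 30 F [0.1 0.2 1.7] p [ 0.6 41.7 30.9] t 27.29
```

View pics/s3.png

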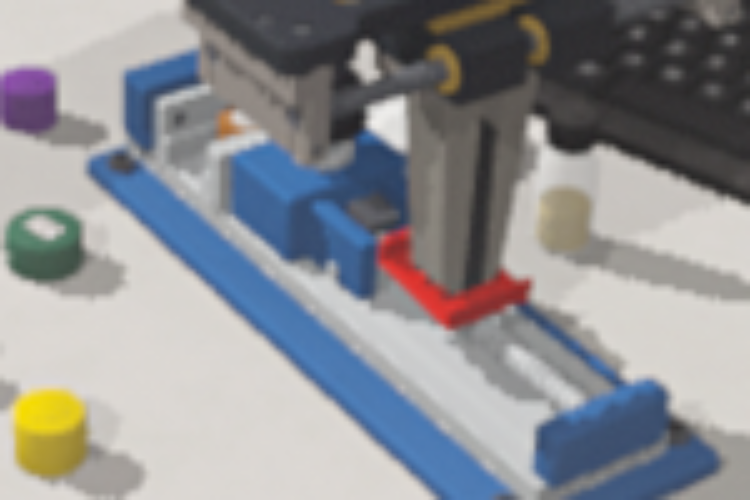

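```bash
python3 - <<'E'
from h import *
goto(45,120,200); robot.hold(.2)
ci=viewer.camera_info('wrist'); im=viewer.read_camera('wrist')
cv2.imwrite('pics/w4.png',im[:,:,::-1])
def vf(p): return (R.T@(np.array(p)-[565,-98.5,0])).round(1).tolist()
for c in('wrist','top','scene'):
    if c!='wrist': ci=viewer.camera_info(c); im=viewer.read_camera(c)
    for k in("fixed_jaw","jaw_face","lever_pad","knob_grip","specimen"):
        print(c,k,[(round(d['confidence'],2),vf(world(0,d['at'],ci))) for d in viewer.pinpoint(k,c)][:2])
cv2.imwrite('pics/s4.png',im[:,:,::-1])
a=cv2.imread('pics/w4.png')[0:300,110:420]
b=cv2.resize(im[180:280,215:365],None,fx=3,fy=3)[:,:,::-1]
out=np.zeros((600,800,3),np.uint8); out[:300,:310]=a; out[300:,:450]=b
cv2.imwrite('pics/m4.png',out)
E
```

```text
45 120 F [ 0.5 -1.3 -0.2] p [ -0.7  45.  119.1] t 27.89
wrist fixed_jaw [(0.68, [-2.1, 73.9, 19.9])]
wrist jaw_face [(0.72, [1.5, 48.3, 25.9])]
wrist lever_pad [(0.63, [-2.3, -65.2, 59.6])]
wrist knob_grip [(0.72, [0.7, 6.6, 85.3])]
wrist specimen [(0.89, [-147.0, -36.0, -3.8]), (0.78, [-160.3, 27.2, 0.9])]
top fixed_jaw [(0.95, [-1.2, 70.2, 20.4])]
top jaw_face [(0.56, [0.2, 41.4, 26.0])]
top lever_pad [(0.79, [-3.9, -66.9, 54.4]), (0.25, [-0.6, 72.3, 20.4])]
top knob_grip [(0.85, [-3.8, 9.1, 78.6])]
top specimen [(0.73, [-3.8, 56.8, 23.4]), (0.59, [-42.0, 156.8, 1.4])]
scene fixed_jaw [(0.91, [-1.3, 77.9, 19.2]), (0.58, [1.7, -67.1, 54.9])]
scene jaw_face [(0.43, [-1.1, 47.9, 24.2])]
scene lever_pad [(0.86, [0.8, -67.0, 54.7]), (0.36, [-1.7, 58.8, 21.7])]
scene knob_grip [(0.55, [-1.9, 10.5, 84.4])]
scene specimen [(0.75, [-161.7, 22.7, 2.9]), (0.64, [-144.0, -36.0, 3.7])]
```

View pics/m4.png

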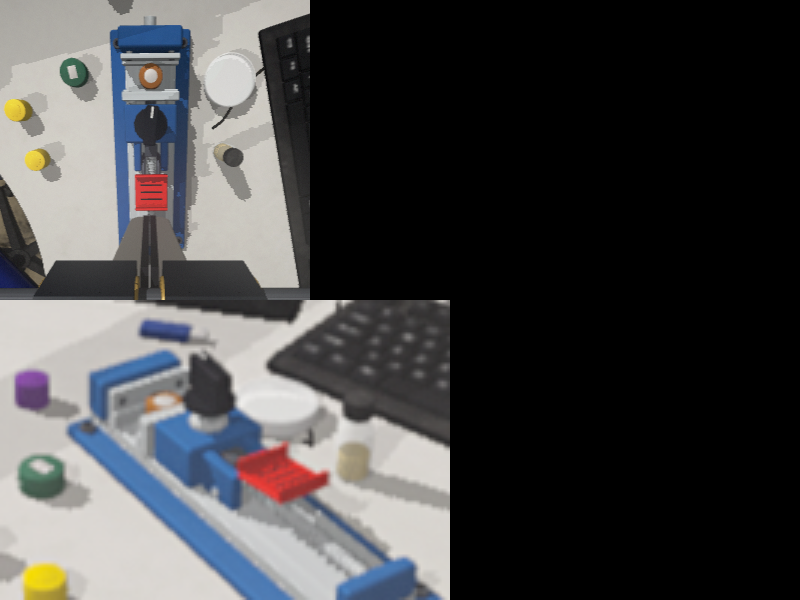

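The wrist view shows the puck at (150,75) touching both jaws, the lever up at (151,192), and the knob at (150,125) turned slightly clockwise. On to the knob.

```bash
python3 - <<'E'
from h import *
O=np.array([565,-98.5,0]); a0=yaw-0.15
K=O+R@[-1.3,8.3,72]
for a in(0,.8,1.6): print(np.round(kin.ik(K,tool(a0-a)),2))
robot.movep(K+[0,0,60],tool(a0)); grip(0.6,25)
robot.servo_line(K,feed=60); robot.hold(.1)
b=robot.observe(); print(b['t'],b['contact_force'].round(1),b['tcp_pos'].round(1))
grip(0.0,25); robot.hold(.2)
o=robot.observe(); print(o['t'],o['contact_force'].round(1),(R.T@(o['tcp_pos']-K)).round(2),o['grip_width']*92,o['grip_force'],o['wrist_torque'].round(2),o['tcp_rot'])
E
```

```text
[ 0.12  0.52 -0.02  1.9   0.02  0.72 -0.31]
[-0.    0.52  0.13  1.9  -0.1   0.72 -1.01]
[-0.13  0.53  0.3   1.91 -0.22  0.73 -1.7 ]
31.5667 [ 0.3 -0.5 -0.2] [566.1 -90.2  72.5]
32.5 [ 3.2 -1.4 -3. ] [ 0.5  -0.1   0.04] 11.957729359760252 24.792038798332214 [-0.36 -0.54  0.14] [2.61260518e+00 1.74326765e+00 1.02358880e-03]
```

```bash
python3 - <<'E'
from h import *
O=np.array([565,-98.5,0]); a0=yaw-0.15
K=O+R@[-0.5,8.3,72]
for a in np.arange(1,7)*1.5/6:
    robot.servo_line(K,feed=30,rotation=tool(a0-a)); o=robot.observe()
    M=Ro.from_rotvec(o['tcp_rot']).as_matrix()[:,1]
    print(round(a,2),'act',round(a0-np.arctan2(M[1],M[0]),3),o['contact_force'].round(1),o['wrist_torque'].round(2),(R.T@(o['tcp_pos']-K)).round(1),round(o['t'],2))
E
```

```text
0.25 act 0.247 [-0.7 -0.9  1.7] [-0.24  0.21  0.17] [-0.5 -0.1  0. ] 32.9
0.5 act 0.496 [-2.  -1.2  3.6] [-0.16  0.74  0.23] [-0.7 -0.1 -0. ] 33.3
0.75 act 0.745 [-5. -0.  6.] [-0.03  1.17  0.31] [-0.8  0.  -0. ] 33.7
1.0 act 0.996 [-5.1  0.7  5.6] [0.08 1.24 0.35] [-0.9  0.1 -0. ] 34.1
1.25 act 1.245 [-4.8 -0.4  6.5] [0.1  1.33 0.4 ] [-1.   0.2 -0. ] 34.5
1.5 act 1.495 [-5.6  0.6  6.7] [0.28 1.35 0.37] [-1.   0.3 -0. ] 34.9
```

```bash
python3 - <<'E'
from h import *
grip(0.6); o=robot.observe(); 
robot.servo_line(o['tcp_pos']+[0,0,70],feed=80)
robot.servo_line(o['tcp_pos']+R@[0,-60,110],feed=150); robot.hold(.2)
o=robot.observe();print(o['t'],o['contact_force'].round(1))
ci=viewer.camera_info('scene'); im=viewer.read_camera('scene')
def vf(p): return (R.T@(np.array(p)-[565,-98.5,0])).round(1).tolist()
for k in("jaw_face","lever_pad","specimen"):
    print(k,[(round(d['confidence'],2),vf(world(0,d['at'],ci))) for d in viewer.pinpoint(k,'scene')][:3])
b=cv2.resize(im[180:280,215:365],None,fx=4,fy=4)[:,:,::-1]
w=viewer.read_camera('top'); c=cv2.resize(w[150:240,230:390],None,fx=2,fy=2)[:,:,::-1]
out=np.zeros((600,600,3),np.uint8); out[:400]=b; out[400:580,:320]=c
cv2.imwrite('pics/m5.png',out)
E
```

```text
37.525 [-0.8  0.9  0.5]
jaw_face [(0.67, [-5.3, 47.6, 28.1]), (0.16, [92.4, 56.0, 3.9])]
lever_pad [(0.8, [1.8, -66.8, 55.2])]
specimen [(0.71, [-142.2, -37.3, 2.4]), (0.61, [0.0, 59.4, 19.6]), (0.6, [-160.2, 21.4, 3.8])]
```

View pics/m5.png

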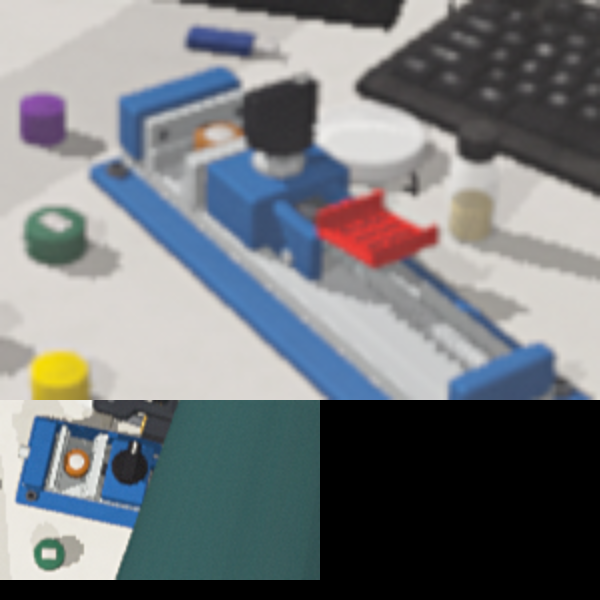

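The picture shows the wing turned crosswise at (280,115), the puck upright between the jaws at (217,135), and the lever up at (375,230). The bystanders look undisturbed, and the gripper is clear of everything.

```bash
python3 -c "
from h import *
print(robot.job_done(), robot.observe()['t'])"
```

```text
the job is handed in; nothing more can be done
the job is handed in; nothing more can be done
```

I handed the job in at about 38 s of the 64 s allowed, with no verdict returned: the orange puck is clamped upright on the bed, the lever is up, and the knob is turned about 1.5 rad clockwise. I estimate the clamping force at about 25 N; it was not measured directly.

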